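# Set the divider comb into the bar mould

### The arm

A 7-joint arm with a two-finger parallel gripper is mounted at the origin on the work surface; the furniture and walls round the work are solid. World frame = base frame: x ahead of the robot, y to its left, z up, the work surface at z = 0. Lengths are in m, angles in rad, forces in N, time in s.
With the tool pointing down it reaches from about 0.425 to 1.025 m from the base axis. Payload 9.4 kg.
Tool frame: the origin (TCP) lies at the very end of the fingers, on their centre line; the grasp point (between the pads) lies 19 mm behind it (hold_point_z is the distance from the TCP to the grasp point, in m); z points along the fingers, y is the direction in which the jaws open and shut (so a half turn about z gives the same grasp; the last joint's range is limited). The gripper opens to 85 mm and grips with 20 to 120 N. Pads are 22 mm wide; open, the fingers measure 114 mm over their backs; the gripper's body (76 mm by 85 mm) begins 54 mm behind the grasp point. The pads swing forward as they close: fully open they stand 13 mm farther back than shut.
Start: joints at [-1.379, 0.599, -0.003, 1.599, 0.002, 0.943, -0.08], TCP at [0.193, 0.699, 0.231] pointing down, gripper open.
Joint ranges: [-2.57, 2.57], [-0.35, 1.97], [-1.29, 1.29], [0.11, 2.56], [-1.05, 4.19], [0.11, 1.86], [-2.63, 2.63]. Speed limits (rad/s): [2.22, 2.22, 3.01, 3.01, 3.14, 3.14, 3.14].

### API

Orientations are given as a 3x3 rotation matrix whose columns are the frame's x, y, z axes.
In Python, from rig import * gives the robot as it stands.
- The arm moves only by the tool send_rows, never from a script. Its argument "rows" is a list that holds one entry, the list of rows, each a list of 6 numbers: the shift along the tool's x, y, z in m, then the turn, a rotation vector about the tool's x, y, z in units of 10 degrees (1.0 is 10 degrees). In form: [[[x, y, z, wx, wy, wz], ...]]. A call has 1 to 20 rows; each row shifts and turns the commanded pose from where the row before left it, along the tool's axes as they then stand; what a row does not reach is not made up. A row lasts 1/8 s, in which the tool goes at most 62.5 mm and 10.7 degrees, less where a joint would pass 70% of its speed; a pose out of reach is approached as far as the arm can. A call with a gripper value outside its range is refused whole. "grip" is the opening, from -1 (shut) to 1 (fully open), set as the call begins (left out, the last holds). The fingers move at their own pace and stop on an object; the grip force is fixed at half the most. Time passes only in rows, so rows that do not move let the fingers close. It gives the time, the measured TCP pose, the force and the opening at its end, in the units of the state.
- get_obs(): the state, without advancing time (a new reading comes with each control period).
- read_camera(name): name is "side" or "top"; returns a dict with "pixels" (480x640x3 uint8, red, green, blue), "z_map" (480x640 float32, m along the optical axis (not along the pixel's ray), 0 where there is no reading), "fovy" (degrees; the focal length in pixels is half the picture's height over the tangent of half this angle, whatever the lens; pixels are square), "cx", "cy" (the principal point, pixels), "R" (3x3) and "t" (3): a world point X has camera coordinates R X + t. Camera axes: x right, y down, z forward; pixel columns grow to the right and rows downward; lengths in m; the calibration is good to about 2 mm. A picture is of the moment at which its call begins.
- close_job(): hands the job in, once; it reports no verdict.
Trained networks look in a picture, given as the dict that the camera call returned (one of the last four; its "shot" number tells which), for a name from the list of things; names that differ only in an ending like _2 or _b are one class to them, and where a whole thing is asked for, a point or a joint stands for the part that bears it (a point fixed in the world has none). Each returns a list of dicts, best first, with "score" (0 to 1); they miss things now and then, are a little off and sometimes report something else, mostly with a low value. They report only what shows in the picture. A call takes as long as a camera call.
- boxes_of(picture, name): "at" ([row, column] in pixels, amid what is visible of it).
- outline_of(picture, name): "mask" (480x640 bool, what is visible of it) and "at" ([row, column] in pixels, amid what is visible of it).
- pinpoint(picture, name): "at" ([row, column] in pixels: a listed point, or the origin of a listed thing).
The state is a dict: "t": time; "joint_positions": joint angles; "joint_velocities": joint speeds; "effort": joint torques, N m; "tcp_pos": TCP position; "tcp_rot": TCP orientation; "ft_force": force on the tool from outside, world axes, zero at the start; "wrist_torque": the same for the moment, N m; "grip_width": finger opening in m.
Only numpy, scipy, OpenCV 4.12 (cv2) and the standard library are available. Lean on these libraries where they do the work, as an engineer would, in place of code of your own. Each camera call takes 0.05 s, during which the arm holds its last target.

### The job

Take the blue-handled divider comb out of its sloping rest and set it upright into the aluminium bar mould, all five blades down in their slots and fully home, then let go. The slotted wooden bed may sit off the middle of the trough, so feel (or look) for the slots. Leave the two tins and the lump of wax standing where they are.

Things in the scene. Friction and masses are not known exactly. Their poses are not given: they have to be found in the camera images.
- comb_grip (a point): Loose divider comb, 0.1 to 0.2 kg: centre of its upright blue grip board, 9 mm thick (comb's x), 100 long (y), 42 tall (z); grip it across the 9 mm. Under the board a cover plate 24 x 100 x 6 mm (its top 21 mm below this point), under that the blades. At the start the comb leans 30 degrees, top away and to the robot's left; its z points up along the lean. Same either way round.
- comb_tips (a point): Tip of the comb's middle blade, 55 mm below comb_grip along the comb's own -z; same axes. Five blades in a row along y, 18 mm pitch, each 24 mm wide (x), 3 mm thick (y), 28 mm long (z).
- rest: Fixed wooden rest for the comb, foot 85 x 100 mm, about 75 mm high; origin under its foot. Its open pocket leans 30 degrees towards the rest's own -x (away and to the robot's left), its floor 45 mm above the origin; 24 mm deep, it holds the blades loosely (1.5 mm play each side across, 3.5 mm lengthwise). Draw the comb out along the lean.
- mould: Aluminium trough fixed to the bench, 40 mm (x) by 140 mm (y), walls 5 mm thick and 30 mm high, a screwed lug at either end. Origin under its centre, at bench height. Inside it is 30 x 130 mm; its floor is 8 mm above the bench. Fully home, the blade tips stand on this floor and comb_grip is 63 mm above the bench; on the bed outside the slots it is 71 mm.
- mould_bed (a point): Centre of the trough, 16 mm above the bench: height of the top of the pale wooden bed fixed inside. The bed has five slots across the trough, 5.5 mm wide (mould's y), 8 mm deep, 18 mm pitch along y. The bed's own place is not measured: the middle slot lies anywhere up to 7 mm from this point, either way along the mould's y.
- tin_plum: Bystander: small loose tin of plum-coloured paint, 58 mm across, 50 mm high; origin under its centre.
- tin_lime: Bystander: small loose tin of lime-coloured paint, 52 mm across, 40 mm high; origin under its centre.
- wax_red: Bystander: loose lump of red-orange wax, 31 mm across, 22 mm high; origin under its centre.

How it is judged:
At the end, for the whole second after the job is handed in: The comb stands upright in the mould (within 4 degrees) along the trough, within 6 mm of its centre line and 9 mm of its middle lengthwise, and within 2.5 mm of fully home, so all five blades are in their slots (z of comb_grip in the frame of mould between 0.058 and 0.0655 m and y of comb_grip in the frame of mould between -0.009 and 0.009 m and x of comb_grip in the frame of mould between -0.006 and 0.006 m and angle between the z axis of comb_grip and the z axis of mould, either way round below 0.07 rad and angle between the y axis of comb_grip and the y axis of mould, either way round below 0.12 rad); the robot touches nothing.
It fails at once if a bystander (plum tin, lime tin, wax lump) is moved more than 3 cm (distance of any of tin_plum, tin_lime, wax_red from where it was at the start of the episode above 0.03 m).
It also fails if it takes over 48 s, if anything falls off the work surface, if the arm or the gripper's body presses on something with over 40 N, if the wrist force passes 120 N, or if a joint passes its speed limit or range.

## Working session

There is one attempt and no reset: what is moved stays moved. The work goes in short steps, Python scripts to look and compute and a tool call to move; the robot and the scene stay as the last step left them, time stands still between calls to the robot, and variables do not carry over. Pictures are saved under pics/ and viewed, and the job is handed in when it is done.

Besides the shell and the picture viewer there is one more tool, called after "Call:" in YAML: its name, and indented under it one key for each argument. send_rows: Moves the arm, as the interface text tells. Its arguments: {"type":"object","properties":{"rows":{"type":"array"},"grip":{"type":"number"}},"required":["rows"]}

```bash
mkdir -p pics; ls; cat > h.py <<'E'
from rig import *
import numpy as np, cv2
np.set_printoptions(precision=4,suppress=True)
def save(p,n): cv2.imwrite('pics/'+n,cv2.cvtColor(p['pixels'],cv2.COLOR_RGB2BGR))
def f(p): return 240/np.tan(np.radians(p['fovy'])/2)
def unproj(p,r,c,z=None):
    r=np.asarray(r,float);c=np.asarray(c,float)
    if z is None: z=p['z_map'][r.astype(int),c.astype(int)]
    X=np.stack([(c-p['cx'])/f(p)*z,(r-p['cy'])/f(p)*z,z],-1)
    return (X-p['t'])@np.array(p['R'])
def atz(p,r,c,h):
    R=np.array(p['R']);C=-R.T@p['t'];d=R.T@np.array([(c-p['cx'])/f(p),(r-p['cy'])/f(p),1]);return C+d*(h-C[2])/d[2]
def proj(p,X):
    x=np.array(p['R'])@X+p['t'];return [p['cy']+f(p)*x[1]/x[2],p['cx']+f(p)*x[0]/x[2]]
E
python3 - <<'E'
from h import *
for n in('top','side'):
    p=read_camera(n);save(p,n+'0.png');np.save(n+'0.npy',p,allow_pickle=True)
    print(n,p['fovy'],-np.array(p['R']).T@p['t'])
    for k in('comb_grip','comb_tips','rest','mould','mould_bed','tin_plum','tin_lime','wax_red'):
        for d in pinpoint(p,k)[:2]:
            r,c=d['at'];print(k,round(d['score'],2),np.array(d['at']),unproj(p,r,c))
E
```

```text
pics
top 47.81490947426184 [ 0.3451 -0.2989  0.9406]
comb_grip 0.76 [207.8 344. ] [ 0.4785 -0.3564  0.1021]
comb_grip 0.28 [296.8 257.2] [ 0.3417 -0.2124  0.0206]
comb_tips 0.83 [220.  359.5] [ 0.4639 -0.3839  0.0645]
rest 0.72 [225.2 360.2] [ 0.4547 -0.3844  0.0695]
mould 0.71 [195.2 254. ] [ 0.5162 -0.2071  0.0157]
mould_bed 0.82 [194.6 253.4] [ 0.5178 -0.2058  0.0125]
tin_plum 0.9 [304.7 324.8] [ 0.3268 -0.3257  0.032 ]
tin_lime 0.89 [295.5 252.7] [ 0.344  -0.2048  0.0198]
wax_red 0.59 [303.6 383.2] [ 0.3265 -0.4259  0.0135]
side 45.16188035634569 [ 0.1397 -0.8777  0.6364]
comb_grip 0.75 [246.8 377.8] [ 0.478  -0.3678  0.0931]
rest 0.85 [306.8 371.9] [ 0.4464 -0.4119  0.0272]
rest 0.59 [219.4 343.3] [ 0.5116 -0.205   0.0128]
mould 0.67 [221.4 344.1] [ 0.5096 -0.2115  0.0138]
mould_bed 0.56 [221.5 341. ] [ 0.4969 -0.2238  0.0273]
tin_plum 0.96 [310.2 272.8] [ 0.3184 -0.3547  0.0277]
tin_lime 0.78 [258.5 259.1] [ 0.3435 -0.239   0.0207]
wax_red 0.8 [364.6 298.4] [ 0.3155 -0.446   0.0134]
```

```bash
python3 - <<'E'
from h import *
o=get_obs(); print({k:np.round(o[k],3) for k in o})
for n in('top','side'):
    p=np.load(n+'0.npy',allow_pickle=True).item()
    im=cv2.cvtColor(p['pixels'],cv2.COLOR_RGB2BGR)
    cr=im[150:270,200:420] if n=='top' else im[180:340,280:460]
    cv2.imwrite('pics/%s0z.png'%n,cv2.resize(cr,None,fx=3.6,fy=3.6,interpolation=cv2.INTER_CUBIC))
E
```

```text
{'t': np.float64(0.9), 'joint_positions': array([-1.379,  0.599, -0.002,  1.599,  0.002,  0.943, -0.08 ]), 'joint_velocities': array([-0.   ,  0.   , -0.   ,  0.001, -0.   , -0.   ,  0.   ]), 'effort': array([ -0.   , -77.618,   1.563, -25.838,   0.012,   0.002,   0.   ]), 'tcp_pos': array([0.193, 0.699, 0.231]), 'tcp_rot': array([[-0.964,  0.266,  0.   ],
       [ 0.266,  0.964,  0.   ],
       [-0.   ,  0.   , -1.   ]]), 'ft_force': array([-0.175,  0.752, -0.214]), 'wrist_torque': array([ 0.023, -0.011,  0.055]), 'grip_width': np.float64(0.085)}
```

View pics/top0.png

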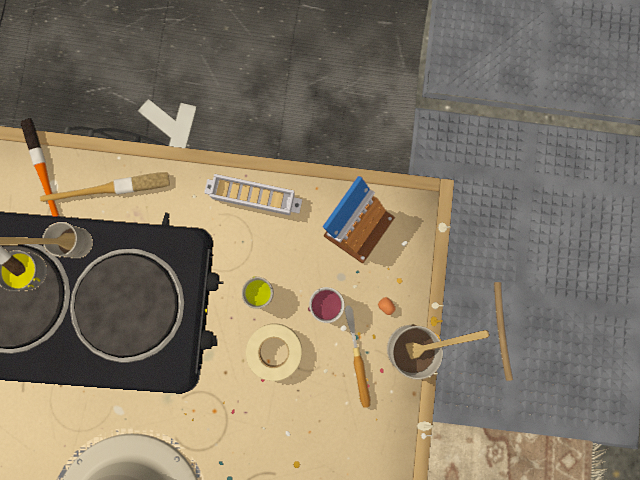

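View pics/side0.png

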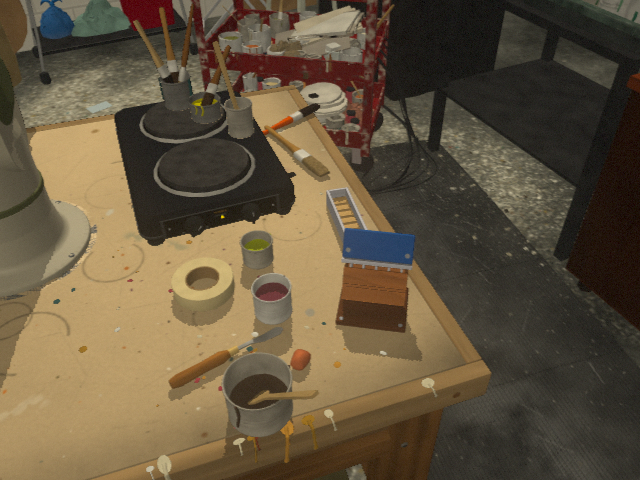

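View pics/top0z.png

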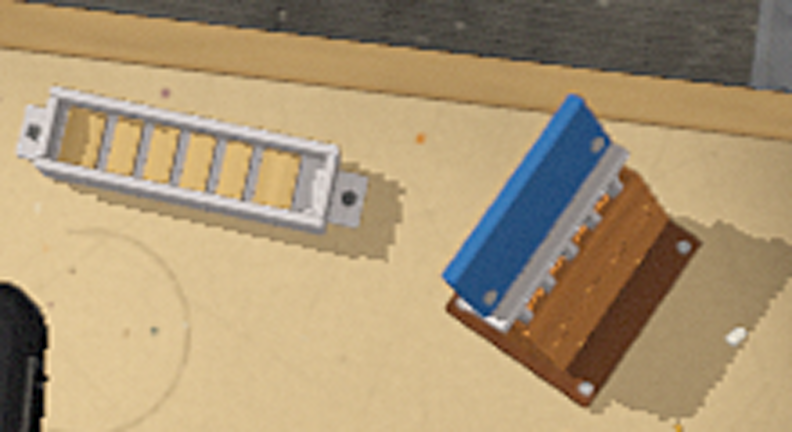

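View pics/side0z.png

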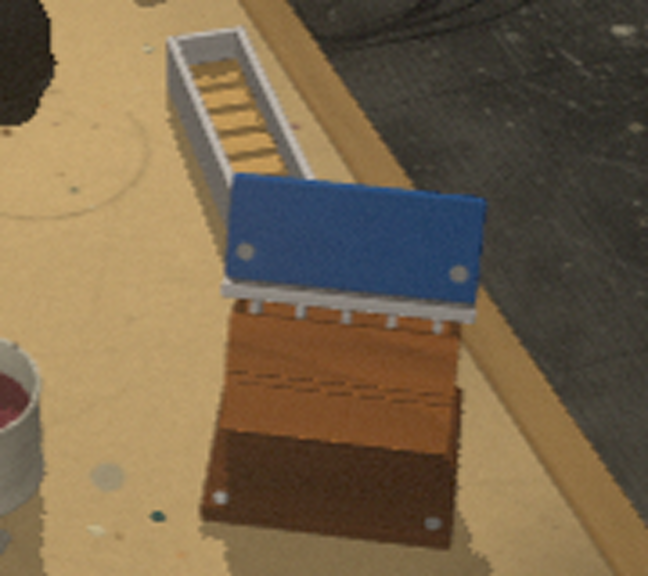

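```bash
cat > m1.py <<'E'
from h import *
for n in('top','side'):
    p=np.load(n+'0.npy',allow_pickle=True).item()
    hsv=cv2.cvtColor(p['pixels'],cv2.COLOR_RGB2HSV)
    m=(hsv[...,0]>98)&(hsv[...,0]<120)&(hsv[...,1]>130)&(hsv[...,2]>60)
    k,l,s,c=cv2.connectedComponentsWithStats(m.astype(np.uint8))
    # component near comb
    t=(207,344) if n=='top' else (246,378)
    i=l[t]; print(n,s[i]); mm=cv2.erode((l==i).astype(np.uint8),np.ones((3,3)))
    r,c=np.nonzero(mm); P=unproj(p,r,c); P=P[np.abs(P[:,2]-.11)<.06]
    # ransac plane
    rng=np.random.default_rng(0);best=0
    for _ in range(500):
        a,b,d=P[rng.choice(len(P),3,False)];nn=np.cross(b-a,d-a)
        if np.linalg.norm(nn)<1e-9: continue
        nn/=np.linalg.norm(nn);inl=np.abs((P-a)@nn)<.0015
        if inl.sum()>best:best=inl.sum();I=inl
    Q=P[I];ctr=Q.mean(0);nn=np.linalg.svd(Q-ctr)[2][2];nn*=np.sign(nn[0]) ; print(len(P),best,'normal',nn)
    # in-plane
    yv=np.cross([0,0,1],nn);yv/=np.linalg.norm(yv);zv=np.cross(nn,yv);zv*=np.sign(zv[2])
    # use full mask projected on plane by ray intersection
    r,c=np.nonzero(l==i);C=-np.array(p['R']).T@p['t']
    D=np.stack([(c-p['cx'])/f(p),(r-p['cy'])/f(p),np.ones(len(r))],-1)@np.array(p['R'])
    X=C+D*(((ctr-C)@nn)/(D@nn))[:,None]
    uv=np.stack([(X-ctr)@yv,(X-ctr)@zv],-1).astype(np.float32)
    print('rect',cv2.minAreaRect(uv*1000))
    rc=cv2.minAreaRect(uv*1000)
    cc=ctr+yv*rc[0][0]/1000+zv*rc[0][1]/1000
    print('face ctr',cc,'y',yv,'z',zv)
E
python3 m1.py
```

```text
top [323 177  46  61 999]
765 629 normal [ 0.5047  0.6999 -0.5053]
rect ((0.17087936401367188, 0.6386356353759766), (98.48522186279297, 49.73580551147461), 0.16427312791347504)
face ctr [ 0.4798 -0.3604  0.0993] y [-0.8111  0.5849  0.    ] z [0.2955 0.4099 0.8629]
side [ 346  228   69   36 1497]
1073 747 normal [ 0.5087  0.7087 -0.4889]
rect ((14.695091247558594, -1.7063007354736328), (96.49794006347656, 42.00578308105469), 0.22857657074928284)
face ctr [ 0.4803 -0.3665  0.0937] y [-0.8124  0.5831  0.    ] z [0.2851 0.3972 0.8724]
```

```bash
cat > m2.py <<'E'
from h import *
p=np.load('top0.npy',allow_pickle=True).item()
r,c=np.mgrid[0:480,0:640];W=unproj(p,r,c)
ok=p['z_map']>0
for y0 in np.arange(-.5,.4,.1):
    for x0 in np.arange(.3,.8,.1):
        m=ok&(abs(W[...,0]-x0-.05)<.05)&(abs(W[...,1]-y0-.05)<.05)
        if m.any(): print('%.1f,%.1f:%.2f'%(x0,y0,W[m][:,2].max()),end='  ')
    print()
# mould rim: points z 0.022-.036 near
m=ok&(W[...,2]>.02)&(W[...,2]<.04)&(np.hypot(W[...,0]-.516,W[...,1]+.207)<.09)
m=m&(W[...,0]>.47)
print(m.sum(), np.median(W[m][:,2]))
k,l,s,cc=cv2.connectedComponentsWithStats(m.astype(np.uint8));print(s[1:])
o=outline_of(read_camera('top'),'mould')
mk=o[0]['mask'];print(o[0]['score'],mk.sum())
rr,c2=np.nonzero(m)
P=np.array([atz(p,a,b,.03)[:2] for a,b in zip(rr,c2)],np.float32)
print('rim rect',cv2.minAreaRect(P*1000))
v=p['pixels'].copy();v[m]=[255,0,0]
cv2.imwrite('pics/rim.png',cv2.resize(cv2.cvtColor(v,cv2.COLOR_RGB2BGR)[165:225,195:310],None,fx=6,fy=6,interpolation=cv2.INTER_NEAREST))
E
python3 m2.py
```

```text
0.3,-0.5:0.02  0.4,-0.5:0.08  0.5,-0.5:0.08  0.7,-0.5:-0.73  
0.3,-0.4:0.05  0.4,-0.4:0.11  0.5,-0.4:0.11  0.7,-0.4:-0.74  
0.3,-0.3:0.05  0.4,-0.3:0.04  0.5,-0.3:0.03  0.7,-0.3:-0.73  
0.3,-0.2:0.07  0.4,-0.2:0.07  0.5,-0.2:0.03  0.6,-0.2:0.00  0.7,-0.2:-0.74  
0.3,-0.1:0.08  0.4,-0.1:0.08  0.5,-0.1:0.02  0.6,-0.1:0.00  0.7,-0.1:-0.74  
0.3,-0.0:0.08  0.4,-0.0:0.16  0.5,-0.0:0.02  0.6,-0.0:0.00  0.7,-0.0:-0.19  
0.3,0.1:0.12  0.4,0.1:0.20  0.5,0.1:0.02  0.6,0.1:0.02  0.7,0.1:-0.17  
0.4,0.2:0.05  0.5,0.2:0.00  0.6,0.2:0.00  

707 0.028316172534204858
[[209 174  86  40 707]]
0.9 1646
rim rect ((516.9110717773438, -204.693603515625), (140.15994262695312, 41.15329360961914), 77.16802215576172)
```

View pics/rim.png

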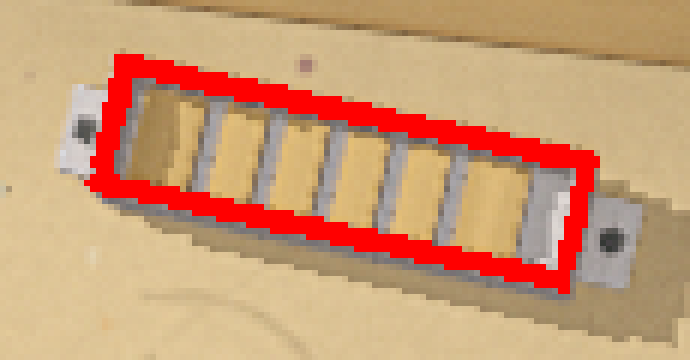

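```bash
cat > m3.py <<'E'
from h import *
p=np.load('top0.npy',allow_pickle=True).item()
c0=np.array([.5169,-.2047]);a=np.radians(77.17);yv=np.array([np.cos(a),np.sin(a)]);xv=np.array([yv[1],-yv[0]])
s=np.arange(-.07,.0701,.0005)
hs=cv2.cvtColor(p['pixels'],cv2.COLOR_RGB2HSV)[...,1].astype(np.float32)
acc=0
for dx in np.arange(-.008,.0081,.001):
    q=np.array([proj(p,np.r_[c0+dx*xv+t*yv,.016]) for t in s],np.float32)
    acc=acc+cv2.remap(hs,q[:,1].reshape(1,-1),q[:,0].reshape(1,-1),cv2.INTER_LINEAR)[0]
acc/=17
for t,v in zip(s[::2],acc[::2]): print('%.0f:%d'%(t*1000,v),end=' ')
# comb fit: slots = 5 dips; best offset
best=[]
for o in np.arange(-.012,.0121,.00025):
    slot=np.mean([np.interp(o+k*.018+np.linspace(-.002,.002,9),s,acc) for k in range(-2,3)])
    land=np.mean([np.interp(o+k*.018+np.linspace(-.004,.004,9),s,acc) for k in(-1.5,-.5,.5,1.5)])
    best.append((land-slot,o))
print(sorted(best)[-5:])
E
python3 m3.py
```

```text
-70:14 -69:15 -68:15 -67:14 -66:13 -65:12 -64:12 -63:12 -62:12 -61:12 -60:12 -59:13 -58:12 -57:12 -56:12 -55:11 -54:8 -53:10 -52:31 -51:77 -50:113 -49:121 -48:119 -47:116 -46:115 -45:115 -44:114 -43:113 -42:113 -41:112 -40:113 -39:113 -38:115 -37:117 -36:119 -35:121 -34:110 -33:75 -32:37 -31:13 -30:6 -29:13 -28:46 -27:93 -26:117 -25:118 -24:115 -23:115 -22:115 -21:114 -20:114 -19:114 -18:116 -17:117 -16:105 -15:73 -14:36 -13:12 -12:6 -11:15 -10:50 -9:96 -8:119 -7:118 -6:115 -5:114 -4:114 -3:114 -2:113 -1:114 0:115 1:117 2:105 3:72 4:36 5:14 6:8 7:21 8:59 9:102 10:120 11:117 12:114 13:114 14:115 15:114 16:113 17:115 18:117 19:117 20:105 21:72 22:35 23:14 24:9 25:26 26:66 27:107 28:121 29:118 30:115 31:114 32:114 33:113 34:114 35:115 36:116 37:118 38:106 39:71 40:35 41:14 42:11 43:30 44:70 45:110 46:122 47:119 48:116 49:115 50:117 51:120 52:122 53:123 54:122 55:122 56:123 57:124 58:124 59:126 60:130 61:128 62:95 63:48 64:21 65:13 66:12 67:14 68:16 69:15 70:13 [(np.float64(88.36569291220829), np.float64(0.006250000000000016)), (np.float64(89.88573840459159), np.float64(0.005250000000000015)), (np.float64(91.10628896289417), np.float64(0.006000000000000016)), (np.float64(91.48322337468481), np.float64(0.0057500000000000155)), (np.float64(91.860157786475), np.float64(0.005500000000000015))]
```

```bash
cat > plan.py <<'E'
from h import *
from scipy.spatial.transform import Rotation as Ro
def plan(wps,step=.05,ang=8.,start=None):
    o=get_obs() if start is None else start
    P=np.array(o['tcp_pos']);R=Ro.from_matrix(o['tcp_rot']);rows=[]
    for q,T in wps:
        T=R if T is None else (T if isinstance(T,Ro) else Ro.from_matrix(T)); q=np.array(q)
        n=int(max(1,np.ceil(np.linalg.norm(q-P)/step),np.ceil(np.degrees((R.inv()*T).magnitude())/ang)))
        P0,R0=P,R; D=(R0.inv()*T).as_rotvec()
        for i in range(1,n+1):
            tp=P0+(q-P0)*i/n; tr=R0*Ro.from_rotvec(D*i/n)
            row=np.r_[np.round(R.inv().apply(tp-P),4),np.round(np.degrees((R.inv()*tr).as_rotvec())/10,3)]
            rows.append(row); P=P+R.apply(row[:3]); R=R*Ro.from_rotvec(np.radians(row[3:]*10))
    print(len(rows),'end',P,R.as_matrix().ravel())
    for i in range(0,len(rows),20): print('['+','.join('['+','.join('%g'%(v+0) for v in r)+']' for r in rows[i:i+20])+']')
C=np.array([.4818,-.3611,.0926]);u=np.array([.5835,.8121,0]);Z=.5*u+np.array([0,0,.8660])
Xc=.8660*u-np.array([0,0,.5]);
Rg=np.stack([np.cross(Xc,-Z),Xc,-Z],1)
mc=np.array([.5169,-.2047]);ma=np.radians(77.17);my=np.array([np.cos(ma),np.sin(ma),0]);mx=np.array([my[1],-my[0],0])
Rm=np.stack([np.cross(mx,[0,0,-1]),mx,[0,0,-1]],1)
E
python3 - <<'E'
from plan import *
print(Rg,Rm)
plan([([.45,.55,.36],None),([.66,.15,.36],None),([.58,-.22,.28],Rg),(C+.08*Z,Rg)],step=.06)
E
```

```text
[[-0.8121  0.5053 -0.2918]
 [ 0.5835  0.7033 -0.4061]
 [-0.     -0.5    -0.866 ]] [[ 0.2221  0.975   0.    ]
 [ 0.975  -0.2221  0.    ]
 [ 0.      0.     -1.    ]]
24 end [ 0.5051 -0.3286  0.1619] [-0.8121  0.5053 -0.2917  0.5835  0.7033 -0.4061 -0.0001 -0.5001 -0.866 ]
[[-0.048,-0.0125,-0.0214,0,0,0],[-0.0479,-0.0126,-0.0215,0,0,0],[-0.048,-0.0125,-0.0214,0,0,0],[-0.048,-0.0126,-0.0215,0,0,0],[-0.0479,-0.0125,-0.0214,0,0,0],[-0.048,-0.0125,-0.0215,0,0,0],[-0.0386,-0.0412,0,0,0,0],[-0.0386,-0.0413,0,0,0,0],[-0.0385,-0.0412,0,0,0,0],[-0.0386,-0.0413,0,0,0,0],[-0.0386,-0.0412,0,0,0,0],[-0.0386,-0.0412,0,0,0,0],[-0.0386,-0.0413,0,0,0,0],[-0.0386,-0.0412,0,0,0,0],[-0.003,-0.054,0.0114,0.424,0.076,0.283],[-0.0058,-0.0528,0.0153,0.424,0.076,0.284],[-0.0087,-0.0511,0.0191,0.424,0.076,0.283],[-0.0114,-0.0491,0.0227,0.424,0.076,0.283],[-0.0141,-0.0467,0.026,0.424,0.076,0.283],[-0.0166,-0.0439,0.0292,0.425,0.075,0.284]]
[[-0.0192,-0.0407,0.0321,0.424,0.076,0.283],[-0.0009,-0.0184,0.0561,0,0,0],[-0.0008,-0.0184,0.0561,0,0,0],[-0.0009,-0.0184,0.056,0,0,0]]
```

Call:
send_rows:
  rows:
    - [[-0.048, -0.0125, -0.0214, 0, 0, 0], [-0.048, -0.0125, -0.0214, 0, 0, 0], [-0.048, -0.0125, -0.0214, 0, 0, 0], [-0.048, -0.0125, -0.0214, 0, 0, 0], [-0.048, -0.0125, -0.0214, 0, 0, 0], [-0.048, -0.0125, -0.0214, 0, 0, 0], [-0.0386, -0.0412, 0, 0, 0, 0], [-0.0386, -0.0412, 0, 0, 0, 0], [-0.0386, -0.0412, 0, 0, 0, 0], [-0.0386, -0.0412, 0, 0, 0, 0], [-0.0386, -0.0412, 0, 0, 0, 0], [-0.0386, -0.0412, 0, 0, 0, 0], [-0.0386, -0.0412, 0, 0, 0, 0], [-0.0386, -0.0412, 0, 0, 0, 0]]
  grip: 0.2

```text
t: 2.75
tcp_pos: [0.6611, 0.1488, 0.3599]
tcp_rot: [[-0.964, 0.265, 0.0], [0.265, 0.964, 0.0], [-0.0, 0.0, -1.0]]
ft_force: [0.1, 0.6, 0.4]
grip_width: 0.0512
```

```bash
python3 - <<'E'
from plan import *
o=get_obs();print(o['t'],o['tcp_pos'],o['joint_positions'],o['grip_width'])
plan([([.58,-.22,.28],Rg),(C+.08*Z,Rg)],step=.06)
E
```

```text
2.75 [0.6611 0.1488 0.3599] [-0.3685  0.4356  0.097   1.5681 -0.0451  1.1397  1.0406] 0.05118952525880503
10 end [ 0.5051 -0.3287  0.1619] [-0.8121  0.5054 -0.2917  0.5835  0.7033 -0.406  -0.     -0.5    -0.866 ]
[[-0.0028,-0.0539,0.0114,0.424,0.076,0.283],[-0.0056,-0.0526,0.0153,0.425,0.076,0.284],[-0.0084,-0.0511,0.019,0.424,0.076,0.283],[-0.0112,-0.049,0.0226,0.424,0.077,0.283],[-0.0139,-0.0466,0.026,0.425,0.076,0.284],[-0.0164,-0.0438,0.0292,0.424,0.076,0.283],[-0.019,-0.0407,0.032,0.424,0.076,0.284],[-0.0009,-0.0184,0.0561,0,0,0],[-0.0008,-0.0184,0.0561,0,0,0],[-0.0009,-0.0184,0.0561,0,0,0]]
```

Call:
send_rows:
  rows:
    - [[-0.0028, -0.0539, 0.0114, 0.424, 0.076, 0.283], [-0.0056, -0.0526, 0.0153, 0.425, 0.076, 0.284], [-0.0084, -0.0511, 0.019, 0.424, 0.076, 0.283], [-0.0112, -0.049, 0.0226, 0.424, 0.077, 0.283], [-0.0139, -0.0466, 0.026, 0.425, 0.076, 0.284], [-0.0164, -0.0438, 0.0292, 0.424, 0.076, 0.283], [-0.019, -0.0407, 0.032, 0.424, 0.076, 0.284], [-0.0009, -0.0184, 0.0561, 0, 0, 0], [-0.0008, -0.0184, 0.0561, 0, 0, 0], [-0.0009, -0.0184, 0.0561, 0, 0, 0], [0, 0, 0, 0, 0, 0]]

```text
t: 4.12
tcp_pos: [0.5001, -0.3295, 0.1601]
tcp_rot: [[-0.809, 0.506, -0.299], [0.588, 0.7, -0.405], [0.004, -0.503, -0.864]]
ft_force: [0.8, 0.8, -0.5]
grip_width: 0.051
```

```bash
python3 - <<'E'
from plan import *
o=get_obs();print(o['t'],o['tcp_pos'],o['joint_positions'],o['grip_width'])
p=read_camera('side');save(p,'side1.png')
p=read_camera('top');save(p,'top1.png')
plan([(C-.015*Z,Rg)],step=.03)
E
```

```text
4.125 [ 0.5001 -0.3295  0.1601] [-0.0337  0.6613  0.4053  1.9384  0.3601  0.7916  0.9765] 0.05096558370308053
4 end [ 0.4774 -0.3672  0.0796] [-0.8121  0.5053 -0.2918  0.5835  0.7033 -0.406   0.     -0.5    -0.866 ]
[[-0.0004,-0.0002,0.0238,0,-0.001,-0.001],[-0.0003,-0.0002,0.0238,-0.001,-0.001,0],[-0.0004,-0.0002,0.0238,0,-0.001,-0.001],[-0.0003,-0.0002,0.0239,-0.001,-0.001,-0.001]]
```

View pics/side1.png

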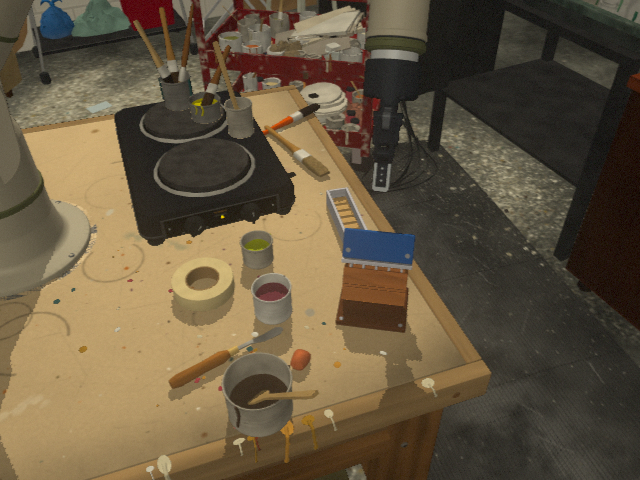

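View pics/top1.png

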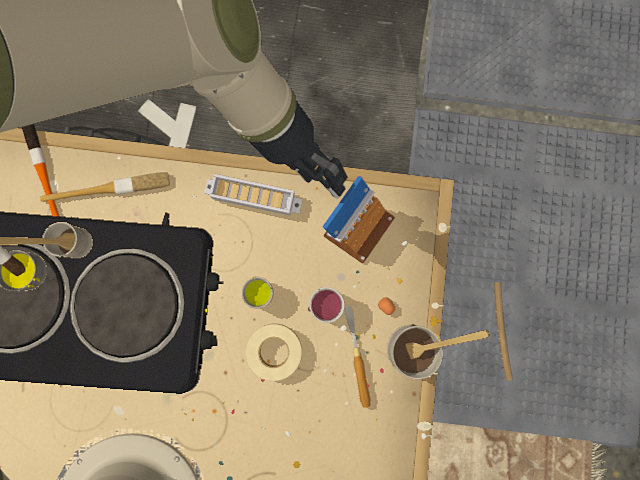

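Call:
send_rows:
  rows:
    - [[-0.0004, -0.0002, 0.0238, 0, -0.001, -0.001], [-0.0003, -0.0002, 0.0238, -0.001, -0.001, 0], [-0.0004, -0.0002, 0.0238, 0, -0.001, -0.001], [-0.0003, -0.0002, 0.0239, -0.001, -0.001, -0.001], [0, 0, 0, 0, 0, 0]]

```text
t: 4.85
tcp_pos: [0.4779, -0.3666, 0.0795]
tcp_rot: [[-0.813, 0.504, -0.291], [0.582, 0.704, -0.406], [0.0, -0.5, -0.866]]
ft_force: [0.1, -0.1, 0.2]
grip_width: 0.0508
```

```bash
python3 - <<'E'
from plan import *
o=get_obs();print(o['t'],o['tcp_pos'],o['joint_positions'],o['ft_force'])
print(o['tcp_rot'].T@(C-.015*Z-o['tcp_pos']))
p=read_camera('side');im=cv2.cvtColor(p['pixels'],cv2.COLOR_RGB2BGR)[130:330,260:460]
for X in (o['tcp_pos'],C):
    a,b=proj(p,X);cv2.circle(im,(int(b-260),int(a-130)),1,(0,0,255),-1)
cv2.imwrite('pics/side2.png',cv2.resize(im,None,fx=3,fy=3,interpolation=cv2.INTER_CUBIC))
E
```

```text
4.85 [ 0.4779 -0.3666  0.0795] [0.0304 0.7786 0.4142 1.9992 0.3964 0.5909 0.9537] [ 0.1071 -0.1087  0.1638]
[ 0.     -0.0007  0.0003]
```

View pics/side2.png

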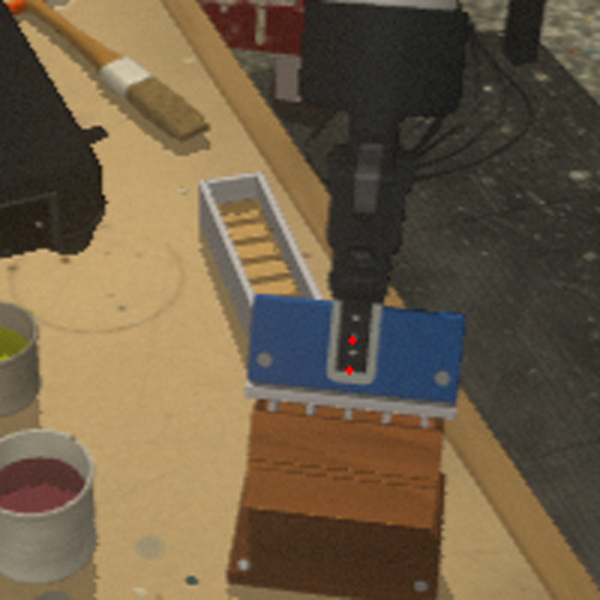

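Call:
send_rows:
  rows:
    - [[0, 0, 0, 0, 0, 0], [0, 0, 0, 0, 0, 0], [0, 0, 0, 0, 0, 0], [0, 0, 0, 0, 0, 0], [0, 0, 0, 0, 0, 0], [0, 0, 0, 0, 0, 0], [0, 0, 0, 0, 0, 0], [0, 0, 0, 0, 0, 0]]
  grip: -1

```text
t: 5.9
tcp_pos: [0.4778, -0.3673, 0.0807]
tcp_rot: [[-0.812, 0.506, -0.29], [0.583, 0.703, -0.407], [-0.002, -0.5, -0.866]]
ft_force: [-0.1, 0.9, 7.5]
grip_width: 0.0081
```

```bash
python3 - <<'E'
from plan import *
o=get_obs();print(o['t'],o['tcp_pos'],o['ft_force'],o['wrist_torque'],o['grip_width'])
plan([(o['tcp_pos']+.07*Z,None)],step=.014)
E
```

```text
5.9 [ 0.4778 -0.3673  0.0807] [-0.0863  0.8695  7.5238] [ 0.0948  0.0155 -0.1257] 0.008098803262053495
5 end [ 0.4982 -0.3388  0.1413] [-0.8125  0.5056 -0.2903  0.583   0.7033 -0.4069 -0.0016 -0.4998 -0.8661]
[[0,0,-0.014,0,0,0],[0,0,-0.014,0,0,0],[-0.0001,0,-0.014,0,0,0],[0,0,-0.014,0,0,0],[0,0,-0.014,0,0,0]]
```

Call:
send_rows:
  rows:
    - [[0, 0, -0.007, 0, 0, 0], [0, 0, -0.01, 0, 0, 0], [0, 0, -0.014, 0, 0, 0], [0, 0, -0.014, 0, 0, 0], [0, 0, -0.014, 0, 0, 0], [0, 0, -0.014, 0, 0, 0], [0, 0, 0, 0, 0, 0]]

```text
t: 6.78
tcp_pos: [0.4996, -0.3371, 0.1439]
tcp_rot: [[-0.813, 0.505, -0.289], [0.582, 0.704, -0.407], [-0.002, -0.499, -0.867]]
ft_force: [-0.2, -0.1, -0.5]
grip_width: 0.0084
```

```bash
python3 - <<'E'
from plan import *
o=get_obs();print(o['t'],o['tcp_pos'],o['ft_force'],o['wrist_torque'],o['grip_width'])
p=read_camera('side');im=cv2.cvtColor(p['pixels'],cv2.COLOR_RGB2BGR)[130:330,260:460]
cv2.imwrite('pics/side3.png',cv2.resize(im,None,fx=3,fy=3,interpolation=cv2.INTER_CUBIC))
sl=np.r_[mc,0]+.0057*my
plan([(o['tcp_pos']+[0,0,.02],None),(np.r_[sl[:2],.048+.055],Rm)],step=.06,ang=8)
E
```

```text
6.775 [ 0.4996 -0.3371  0.1439] [-0.2356 -0.056  -0.5386] [ 0.5455 -0.3881  0.0102] 0.008376060758552894
11 end [ 0.5182 -0.1991  0.103 ] [ 0.2221  0.975  -0.0001  0.975  -0.2221 -0.     -0.     -0.0001 -1.    ]
[[-0.0004,-0.0098,-0.0181,0,0,0],[0.0065,0.0137,-0.0009,-0.264,0.176,0.656],[0.0081,0.0129,0,-0.264,0.176,0.655],[0.0095,0.0118,0.0008,-0.264,0.176,0.656],[0.0107,0.0106,0.0016,-0.263,0.176,0.656],[0.0118,0.0093,0.0025,-0.264,0.176,0.655],[0.0127,0.0077,0.0032,-0.264,0.176,0.656],[0.0133,0.0061,0.0039,-0.264,0.176,0.656],[0.0138,0.0043,0.0046,-0.264,0.176,0.655],[0.0141,0.0025,0.0052,-0.264,0.176,0.656],[0.0141,0.0006,0.0057,-0.263,0.176,0.656]]
```

View pics/side3.png

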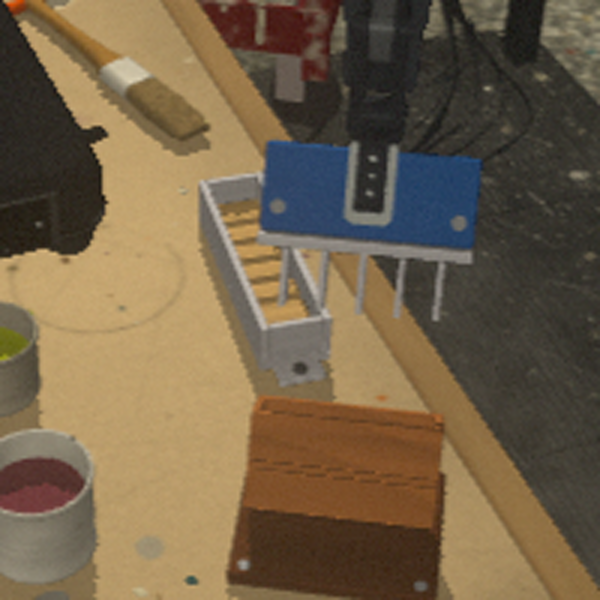

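```bash
python3 - <<'E'
from plan import *
o=get_obs()
sl=np.r_[mc,0]+.0057*my
plan([([.505,-.30,.18],None),(np.r_[sl[:2],.13],Rm),(np.r_[sl[:2],.10],Rm)],step=.05,ang=7)
E
```

```text
14 end [ 0.5182 -0.1991  0.1   ] [ 0.2221  0.975  -0.0001  0.975  -0.2221 -0.     -0.     -0.0001 -1.    ]
[[0.0084,0.0055,-0.0243,0,0,0],[0.0083,0.0055,-0.0244,0,0,0],[0.0044,0.0093,-0.0001,-0.24,0.16,0.596],[0.0053,0.0088,0.0003,-0.24,0.16,0.596],[0.0062,0.0082,0.001,-0.24,0.16,0.596],[0.007,0.0075,0.0014,-0.239,0.16,0.596],[0.0076,0.0066,0.0019,-0.24,0.16,0.596],[0.0083,0.0057,0.0024,-0.24,0.16,0.596],[0.0087,0.0047,0.0028,-0.24,0.16,0.596],[0.009,0.0037,0.0033,-0.24,0.16,0.596],[0.0093,0.0026,0.0036,-0.24,0.16,0.597],[0.0094,0.0014,0.004,-0.24,0.16,0.596],[0.0094,0.0003,0.0043,-0.24,0.16,0.596],[0,0,0.03,0.001,0,0]]
```

Call:
send_rows:
  rows:
    - [[0.0084, 0.0055, -0.0243, 0, 0, 0], [0.0083, 0.0055, -0.0244, 0, 0, 0], [0.0044, 0.0093, 0, -0.24, 0.16, 0.596], [0.0053, 0.0088, 0.0003, -0.24, 0.16, 0.596], [0.0062, 0.0082, 0.001, -0.24, 0.16, 0.596], [0.007, 0.0075, 0.0014, -0.24, 0.16, 0.596], [0.0076, 0.0066, 0.0019, -0.24, 0.16, 0.596], [0.0083, 0.0057, 0.0024, -0.24, 0.16, 0.596], [0.0087, 0.0047, 0.0028, -0.24, 0.16, 0.596], [0.009, 0.0037, 0.0033, -0.24, 0.16, 0.596], [0.0093, 0.0026, 0.0036, -0.24, 0.16, 0.597], [0.0094, 0.0014, 0.004, -0.24, 0.16, 0.596], [0.0094, 0.0003, 0.0043, -0.24, 0.16, 0.596], [0, 0, 0.02, 0, 0, 0], [0, 0, 0, 0, 0, 0], [0, 0, 0, 0, 0, 0]]

```text
t: 8.82
tcp_pos: [0.5177, -0.1997, 0.1096]
tcp_rot: [[0.223, 0.975, -0.001], [0.975, -0.223, -0.0], [-0.0, -0.001, -1.0]]
ft_force: [1.5, 0.1, -1.5]
grip_width: 0.0084
```

```bash
python3 - <<'E'
from plan import *
o=get_obs();print(o['t'],o['tcp_pos'],o['joint_positions'],o['ft_force'],o['wrist_torque'],o['grip_width'])
sl=np.r_[mc,0]+.0057*my
for n in('side','top'):
    p=read_camera(n);np.save(n+'4.npy',p,allow_pickle=True)
    im=cv2.cvtColor(p['pixels'],cv2.COLOR_RGB2BGR)
    r0,c0=(130,260) if n=='side' else (130,170)
    cv2.imwrite('pics/%s4.png'%n,cv2.resize(im[r0:r0+150,c0:c0+150],None,fx=4,fy=4,interpolation=cv2.INTER_CUBIC))
plan([(np.r_[sl[:2],.065],Rm)],step=.02)
E
```

```text
8.825 [ 0.5177 -0.1997  0.1096] [ 0.0417  0.5929  0.3288  2.1079 -0.3855  0.4987  0.4354] [ 1.4936  0.06   -1.4519] [0.0425 0.0267 0.0595] 0.008390801866374982
3 end [ 0.5182 -0.1991  0.065 ] [ 0.2221  0.975   0.      0.975  -0.2221 -0.     -0.      0.0001 -1.    ]
[[0.0002,0,0.015,-0.001,0.001,-0.001],[0.0001,0,0.015,0,0,-0.001],[0.0002,0,0.015,-0.001,0.001,-0.001]]
```

View pics/side4.png

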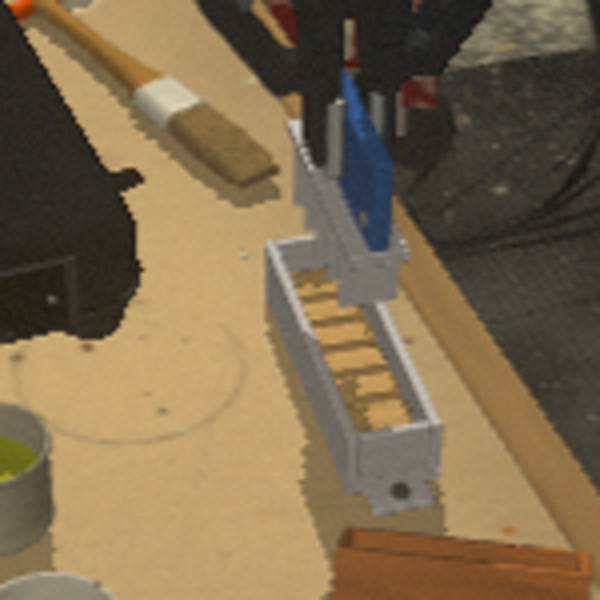

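View pics/top4.png

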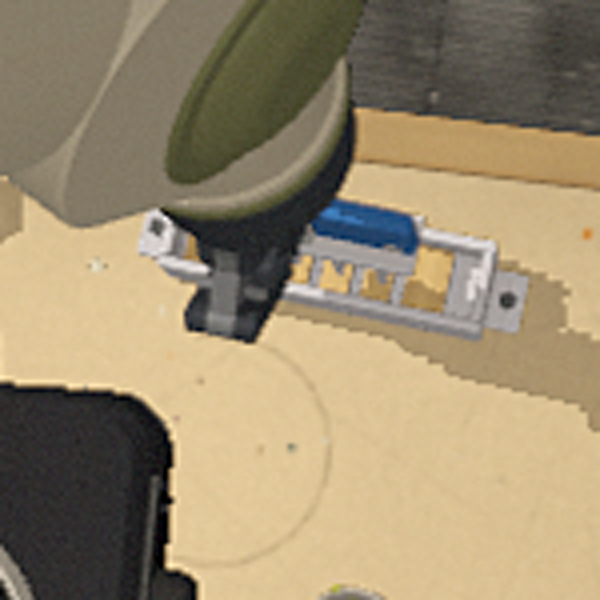

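```bash
cat > m5.py <<'E'
from plan import *
import sys
def run(tag,tcpz):
  for n in('side','top'):
    p=np.load(n+tag+'.npy',allow_pickle=True).item()
    hsv=cv2.cvtColor(p['pixels'],cv2.COLOR_RGB2HSV)
    m=(hsv[...,0]>98)&(hsv[...,0]<120)&(hsv[...,1]>130)&(hsv[...,2]>40)
    r,c=np.nonzero(m);P=unproj(p,r,c)
    k=(np.hypot(P[:,0]-mc[0],P[:,1]-mc[1])<.1)&(P[:,2]>.03);P=P[k];r=r[k];c=c[k]
    d=P-np.r_[mc,0];Y=d@my;X=d@mx
    print(n,len(P),'Y',np.percentile(Y,[0,1,3,10]),Y.max(),'X',np.percentile(X,[1,50,99]),'z',np.percentile(P[:,2],[1,50,99]))
    # yaw: fit Y vs X on top points
    # ray-based end: intersect with vertical plane X=+-.0045 or z=top
    zt=tcpz+.036
    A=np.array([atz(p,a,b,zt) for a,b in zip(r,c)])-np.r_[mc,0]
    print(' at ztop: Ymin',np.sort(A@my)[:6])
    if n=='side':
        C0=-np.array(p['R']).T@p['t']
        for xx in (-.0045,0):
            D=np.stack([(c-p['cx'])/f(p),(r-p['cy'])/f(p),np.ones(len(r))],-1)@np.array(p['R'])
            t=(xx-(C0-np.r_[mc,0])@mx)/(D@mx);Q=C0+D*t[:,None]-np.r_[mc,0]
            print(' plane x',xx,np.sort(Q@my)[:6])
if __name__=='__main__': run(sys.argv[1],float(sys.argv[2]))
E
python3 m5.py 4 .1096
```

```text
side 130 Y [-0.0477 -0.047  -0.0464 -0.0457] 0.020501758081610515 X [-0.0053 -0.0009  0.0036] z [0.1096 0.1412 0.1435]
 at ztop: Ymin [-0.0987 -0.093  -0.0893 -0.089  -0.0882 -0.0866]
 plane x -0.0045 [-0.0666 -0.0662 -0.066  -0.0649 -0.0641 -0.0634]
 plane x 0 [-0.0524 -0.052  -0.0519 -0.0507 -0.0499 -0.0491]
top 209 Y [-0.0442 -0.0438 -0.0432 -0.0406] -0.004984790741280168 X [-0.0053 -0.0043  0.0022] z [0.1055 0.1399 0.1455]
 at ztop: Ymin [-0.0466 -0.0463 -0.0459 -0.0456 -0.0455 -0.0451]
```

Call:
send_rows:
  rows:
    - [[0.0002, 0, 0.015, 0, 0, 0], [0.0001, 0, 0.015, 0, 0, 0], [0.0002, 0, 0.015, 0, 0, 0], [0, 0, 0, 0, 0, 0], [0, 0, 0, 0, 0, 0]]

```text
t: 9.55
tcp_pos: [0.5178, -0.1991, 0.0644]
tcp_rot: [[0.223, 0.975, -0.001], [0.975, -0.223, 0.0], [-0.0, -0.001, -1.0]]
ft_force: [-1.0, 0.7, -1.1]
grip_width: 0.0081
```

```bash
cat > snap.py <<'E'
from plan import *
import sys
tag=sys.argv[1]
o=get_obs();print(o['t'],o['tcp_pos'],o['ft_force'],o['wrist_torque'],o['grip_width'])
d=o['tcp_pos']-np.r_[mc,0];print('mould xy',d@mx,d@my,d[2])
for n in('side','top'):
    p=read_camera(n);np.save(n+tag+'.npy',p,allow_pickle=True)
    im=cv2.cvtColor(p['pixels'],cv2.COLOR_RGB2BGR)
    r0,c0=(170,300) if n=='side' else (150,195)
    cv2.imwrite('pics/%s%s.png'%(n,tag),cv2.resize(im[r0:r0+90,c0:c0+120],None,fx=6,fy=6,interpolation=cv2.INTER_CUBIC))
E
python3 snap.py 5; python3 m5.py 5 .065
```

```text
9.55 [ 0.5178 -0.1991  0.0644] [-0.9568  0.6806 -1.0788] [-0.0061  0.0042 -0.0127] 0.008093212588207162
mould xy -0.0003659174056699202 0.005686738516960826 0.06440014883009762
side 76 Y [-0.0459 -0.0452 -0.0448 -0.0405] 0.018870526262861405 X [-0.005  -0.0009  0.0028] z [0.0878 0.0963 0.0983]
 at ztop: Ymin [-0.0734 -0.0564 -0.0539 -0.0522 -0.0518 -0.0515]
 plane x -0.0045 [-0.0657 -0.0606 -0.0557 -0.0505 -0.0494 -0.0493]
 plane x 0 [-0.0515 -0.0463 -0.0413 -0.036  -0.0349 -0.0347]
top 177 Y [-0.0435 -0.0432 -0.0422 -0.0401] -0.00462430527840086 X [-0.008  -0.0043  0.0021] z [0.0589 0.0948 0.1241]
 at ztop: Ymin [-0.0455 -0.0452 -0.0448 -0.0445 -0.0443 -0.0441]
```

View pics/side5.png

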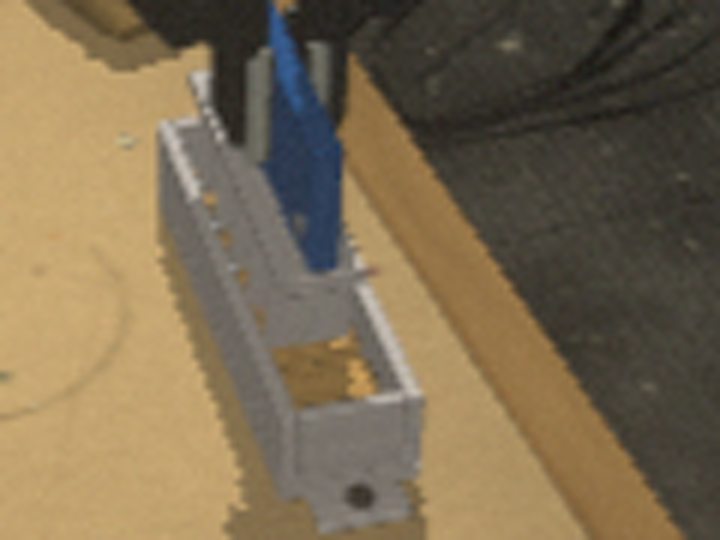

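View pics/top5.png

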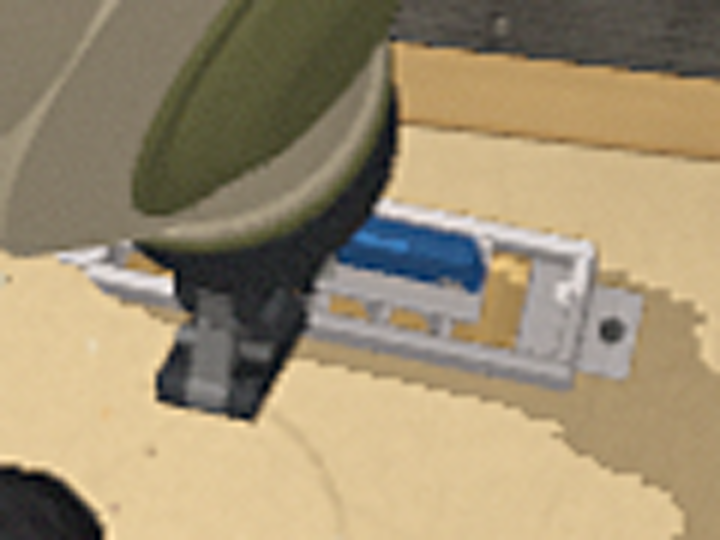

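Call:
send_rows:
  rows:
    - [[0, 0, 0.003, 0, 0, 0], [0, 0, 0.003, 0, 0, 0], [0, 0, 0.003, 0, 0, 0], [0, 0, 0.001, 0, 0, 0], [0, 0, 0, 0, 0, 0]]

```text
t: 10.28
tcp_pos: [0.5178, -0.1989, 0.0544]
tcp_rot: [[0.223, 0.975, -0.001], [0.975, -0.223, 0.0], [-0.0, -0.001, -1.0]]
ft_force: [0.2, 1.3, -1.0]
grip_width: 0.0081
```

Call:
send_rows:
  rows:
    - [[0, 0, 0.0015, 0, 0, 0], [0, 0, 0.0015, 0, 0, 0], [0, 0, 0, 0, 0, 0]]

```text
t: 10.65
tcp_pos: [0.5178, -0.1989, 0.0514]
tcp_rot: [[0.223, 0.975, -0.001], [0.975, -0.223, 0.0], [-0.0, -0.001, -1.0]]
ft_force: [0.2, -0.2, -0.6]
grip_width: 0.0082
```

In the slots, it seems; keep going until contact with the floor.

Call:
send_rows:
  rows:
    - [[0, 0, 0.001, 0, 0, 0], [0, 0, 0.001, 0, 0, 0], [0, 0, 0, 0, 0, 0]]

```text
t: 11.02
tcp_pos: [0.518, -0.1988, 0.0502]
tcp_rot: [[0.223, 0.975, -0.0], [0.975, -0.223, 0.0], [0.0, -0.0, -1.0]]
ft_force: [-1.7, 1.4, 8.6]
grip_width: 0.0084
```

```bash
python3 snap.py 6; python3 m5.py 6 .050
```

```text
11.025 [ 0.518  -0.1988  0.0502] [-1.7366  1.4002  8.6112] [ 0.0868  0.3498 -0.0214] 0.008354352832113842
mould xy -0.00023866051291357654 0.006038323947692558 0.050157908665652076
side 66 Y [-0.0466 -0.0458 -0.045  -0.0395] 0.01836249409069625 X [-0.0047 -0.0011  0.0029] z [0.0684 0.0823 0.085 ]
 at ztop: Ymin [-0.0704 -0.0617 -0.0559 -0.0506 -0.0502 -0.0477]
 plane x -0.0045 [-0.0637 -0.0625 -0.057  -0.0562 -0.0518 -0.0516]
 plane x 0 [-0.0494 -0.0483 -0.0426 -0.0419 -0.0373 -0.0371]
top 175 Y [-0.0432 -0.0428 -0.0423 -0.0396] -0.0038696354894635224 X [-0.0215 -0.0045  0.0023] z [0.0452 0.0806 0.1839]
 at ztop: Ymin [-0.0455 -0.0452 -0.0447 -0.0443 -0.044  -0.0436]
```

View pics/side6.png

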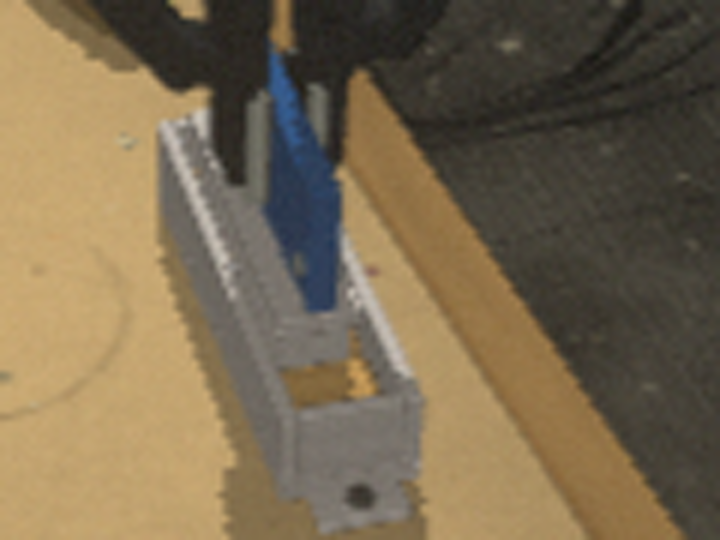

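View pics/top6.png

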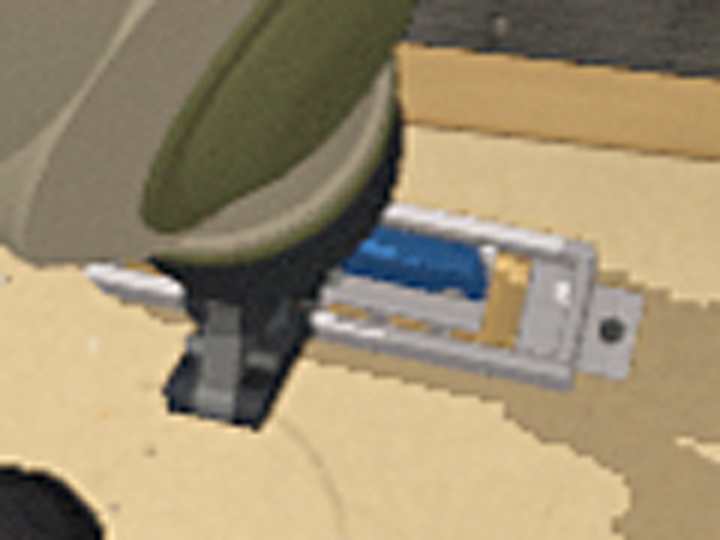

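Call:
send_rows:
  rows:
    - [[0, 0, 0.001, 0, 0, 0], [0, 0, 0.0005, 0, 0, 0], [0, 0, 0, 0, 0, 0]]

```text
t: 11.5
tcp_pos: [0.5181, -0.1988, 0.05]
tcp_rot: [[0.223, 0.975, 0.001], [0.975, -0.223, 0.001], [0.001, 0.001, -1.0]]
ft_force: [-4.7, 3.4, 28.4]
grip_width: 0.0082
```

Call:
send_rows:
  rows:
    - [[0, 0, -0.001, 0, 0, 0], [0, 0, 0, 0, 0, 0], [0, 0, 0, 0, 0, 0], [0, 0, 0, 0, 0, 0], [0, 0, 0, 0, 0, 0]]
  grip: 0.1

```text
t: 12.12
tcp_pos: [0.5178, -0.1989, 0.0489]
tcp_rot: [[0.223, 0.975, -0.001], [0.975, -0.223, 0.0], [-0.0, -0.001, -1.0]]
ft_force: [-0.0, -0.0, -0.7]
grip_width: 0.0472
```

Call:
send_rows:
  rows:
    - [[0, 0, -0.01, 0, 0, 0], [0, 0, -0.02, 0, 0, 0], [0, 0, -0.03, 0, 0, 0], [0, 0, -0.04, 0, 0, 0], [0, 0, -0.04, 0, 0, 0], [0.03, 0, -0.04, 0, 0, 0], [0.05, 0, -0.02, 0, 0, 0], [0.05, 0, 0, 0, 0, 0], [0.05, 0, 0, 0, 0, 0], [0, 0, 0, 0, 0, 0]]

```text
t: 13.38
tcp_pos: [0.5586, -0.0188, 0.2493]
tcp_rot: [[0.216, 0.976, -0.001], [0.976, -0.216, 0.002], [0.001, -0.001, -1.0]]
ft_force: [-0.6, -1.3, -0.5]
grip_width: 0.0472
```

```bash
python3 snap.py 7; python3 m5.py 7 .050; python3 m2.py|tail -1; python3 - <<'E'
from h import *
for n in('top','side'):
    p=read_camera(n);save(p,n+'8.png')
    for k in('comb_grip','mould_bed','tin_plum','tin_lime','wax_red'):
        for d in pinpoint(p,k)[:1]:
            r,c=d['at'];print(n,k,round(d['score'],2),np.array(d['at']),unproj(p,r,c))
E
```

```text
13.375 [ 0.5586 -0.0188  0.2493] [-0.6221 -1.3179 -0.4517] [-0.061   0.0567  0.0403] 0.047239388525235196
mould xy -0.0005698036257533661 0.19051131370645316 0.24930409351607968
side 157 Y [-0.0465 -0.0417 -0.0407 -0.0338] 0.05337071572935315 X [-0.0045 -0.001   0.0029] z [0.0797 0.0824 0.0843]
 at ztop: Ymin [-0.0608 -0.0473 -0.046  -0.0456 -0.0452 -0.0448]
 plane x -0.0045 [-0.0629 -0.0618 -0.0616 -0.0566 -0.0564 -0.0562]
 plane x 0 [-0.0487 -0.0475 -0.0473 -0.0422 -0.042  -0.0419]
top 509 Y [-0.043  -0.0421 -0.0397 -0.0323] 0.05592217860986952 X [-0.0052 -0.0035  0.0031] z [0.0454 0.0816 0.0862]
 at ztop: Ymin [-0.0455 -0.0452 -0.0447 -0.0443 -0.044  -0.0436]
rim rect ((516.9110717773438, -204.693603515625), (140.15994262695312, 41.15329360961914), 77.16802215576172)
top comb_grip 0.79 [190.1 239.3] [ 0.5163 -0.1877  0.0622]
top mould_bed 0.96 [193.5 252.1] [ 0.5105 -0.2086  0.0621]
top tin_plum 0.88 [304.8 324.1] [ 0.3266 -0.3246  0.0295]
top tin_lime 0.6 [295.4 256.7] [ 0.3441 -0.2115  0.02  ]
top wax_red 0.6 [304.8 384.5] [ 0.3246 -0.4274  0.0184]
side comb_grip 0.95 [195.2 345.8] [ 0.5114 -0.2119  0.069 ]
side mould_bed 0.7 [221.2 341.9] [ 0.497  -0.2267  0.03  ]
side tin_plum 0.63 [311.6 273.2] [ 0.3182 -0.3565  0.0267]
side tin_lime 0.81 [258.1 258.9] [ 0.343  -0.24    0.0226]
side wax_red 0.73 [224.7 347.4] [ 0.4965 -0.2464  0.0372]
```

View pics/side7.png

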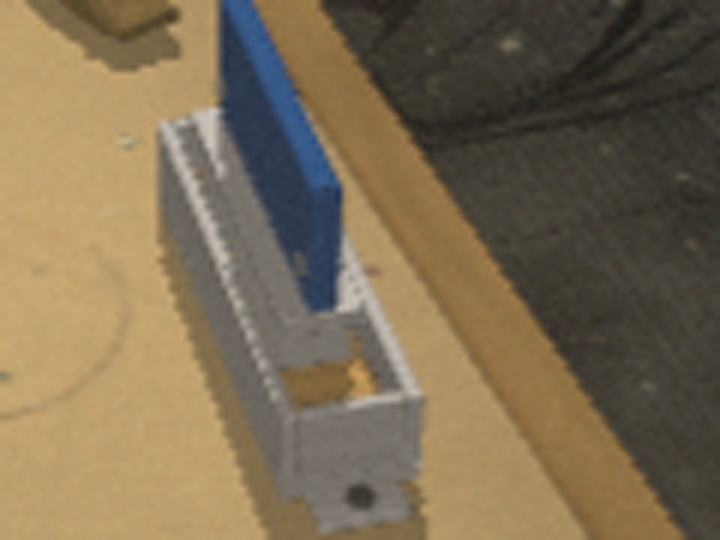

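View pics/top7.png

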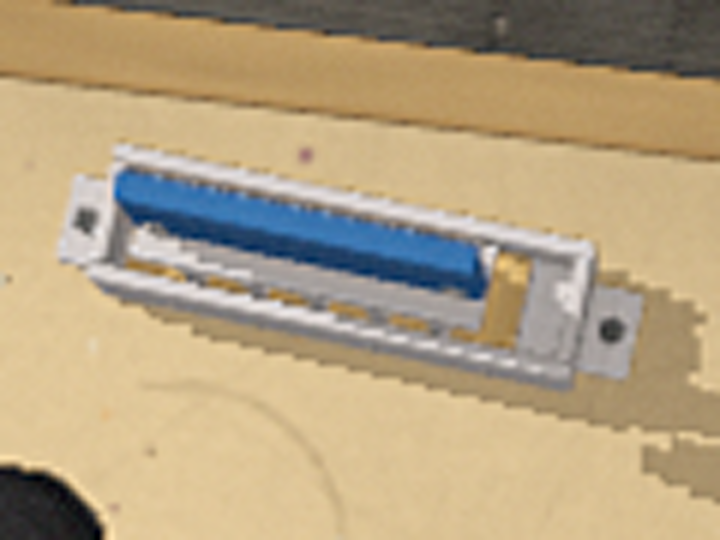

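```bash
python3 -c "
from rig import *
print(close_job())"
```

```text
the job is handed in; nothing more can be done
None
```

The comb is out of its rest and standing upright in the mould, with the blades down in their slots. I let go, moved the arm clear and handed the job in at about 13.5 s.

**How it went:** The top picture put the middle slot 5.7 mm from the trough's centre along y. The blades went down 4–6 mm below bed level (judged from the picked-up comb) with no resistance. They then met a firm stop, pressed to 28 N at the most, with the tool at 50 mm.

**Last checks, after letting go:**
- **Height:** the grip board's top reads 84–86 mm above the bench. Fully home it should be 84 mm; resting on the bed it would be 92 mm.
- **Position:** the comb is about 1 mm off the trough's centre line and roughly 6 mm along it, which is where the slots are. It looks upright in both pictures; I did not measure its tilt.
- **Bystanders:** the tins and the wax read within about 7 mm of their starting places, which is within the detector's error.

**What disagreed:**
- Before lowering, the side camera put the comb 2–3 mm further towards the robot's right, along the trough, than the top camera did. I went with the top camera, and the free drop into the slots bore it out.
- In the last side picture the network marked "wax_red" at the mould. That is a wrong detection, since the top picture shows the wax where it was.

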